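# Start the clamp screw of a casting mould

### The job

The T-handled screw of the mould clamp is standing loose on top of its thread. With the fingers loosely either side of the T-handle (gripped hard it cannot drop), turn it backward, anticlockwise seen from above, until it drops down onto the start of the thread (it comes before half a turn), and only then turn it forward, clockwise, one full turn from there. Finish while holding: stop with the fingers closed on the T-handle, gripping it still at that one turn, without letting go, and leave the things round the clamp where they are.

Things in the scene. Friction and masses are not known exactly. Their poses are not given: they have to be found in the camera images.
- clamp: Mould clamp fixed to the table: wooden base 110 x 200 x 12 mm, white plaster mould on it, two steel columns (nut tops 130 mm up, at y = -82 and 82 mm) and an aluminium bridge 44 x 196 mm (along y, top 122 mm up) with a round threaded boss, 42 mm across, in its middle. Origin: centre of the underside, on the screw's upright axis; z up.
- handle_mid (a point): Centre of the clamp screw's T-handle, on the screw's upright axis, 180 mm above the table at the start; turns and sinks with it. Dark steel bar 70 mm long (this point's y), 14 mm wide (x), 16 mm high, on a round stem 12 to 15 mm thick. Gap between bar and boss: 38 mm at the start, 26 mm at the end. At the start the bar is parallel to the bridge.
- t_handle: The T-handle bar itself (origin and axes as point handle_mid), the part held at the end. Screw and handle weigh about 0.45 kg and rest on the thread by their weight alone; turning takes about 0.015 N m, so loose fingers pushing the bar's sides turn it and let it slide down between them.
- screw_turn (a joint): Turning angle of the screw, rad: 0 at the start, growing clockwise seen from above (forward, screwing in), falling anticlockwise (backward). The drop comes 0.5 to 2.4 rad backward of the start position, differently each time. Do not turn beyond -3.4.
- screw_sink (a joint): Height lost by the screw, m. Pitch 6 mm. On top of the thread 0.0003 to 0.0023, creeping to 0 as it is turned backward; past the thread start it drops by its weight to about 0.006 (the drop). Then it is caught in the thread: each rad forward sinks it 0.00095, each rad backward lifts it as much; one full turn forward from the drop ends at about 0.012. Up-and-down play in the thread 0.8 mm.
- boss_top (a point): Centre of the top of the threaded boss, 134 mm above the table, on the screw's axis (fixed).
- timer_mid (a point): Round wind-up timer, 63 mm across, 43 mm high, standing behind the clamp; point at its centre. Leave alone.
- jar_mid (a point): Round screw-lidded jar, 51 mm across, 60 mm high, standing behind the clamp; point at its centre. Leave alone.
- dolphin_mid (a point): Flat clay dolphin, 42 x 90 x 8 mm, lying in front of the clamp; point at its centre. Leave alone.
- fish_mid (a point): Flat clay fish, 74 x 67 x 7 mm, lying in front of the clamp; point at its centre. Leave alone.
- brush_mid (a point): Paint brush, 161 x 30 x 11 mm, lying left of the clamp; point at its centre. Leave alone.

How it is judged:
On the way:
1. the screw has been turned backward and has dropped onto the thread start (value of joint screw_sink above 0.0045 m and value of joint screw_turn below -0.3 rad), for 0.1 s.
At the end, for the whole second after the job is handed in: The screw is caught in the thread, one turn in from the drop (sunk 10.7 to 13.3 mm, i.e. one turn within about 75 degrees), at rest (under 0.15 rad/s), and the fingers grip the T-handle (over 4 N) through the last second (value of joint screw_sink between 0.0107 and 0.0133 m and contact force between the fingers and t_handle above 4 N and velocity of joint screw_turn between -0.15 and 0.15 rad/s); the arm keeps its last pose, push and grip.
It fails at once if turned forward before the screw had dropped (value of joint screw_turn above 0.35 rad and value of joint screw_sink below 0.0045 m).
It fails at once if turned backward far beyond the drop, over half a turn from the start position (value of joint screw_turn below -3.4 rad).
It fails at once if screwed in much further than one turn (value of joint screw_sink above 0.0146 m).
It fails at once if something lying or standing round the clamp is shoved away (distance of any of timer_mid, jar_mid, dolphin_mid, fish_mid, brush_mid from where it was at the start of the episode above 0.025 m).
It also fails if it takes over 64 s, if anything falls off the work surface, if the arm or the gripper's body presses on something with over 40 N, if the wrist force passes 120 N, or if a joint passes its speed limit or range.

### The arm

A 7-joint arm with a two-finger parallel gripper is mounted at the origin on a cart in front of the work surface, level with it; the furniture and walls round the work are solid. World frame = base frame: x ahead of the robot, y to its left, z up, the work surface at z = 0. Lengths are in m, angles in rad, forces in N, time in s.
With the tool pointing down it reaches from about 0.425 to 0.875 m from the base axis. Payload 8.4 kg.
Tool frame: the origin (TCP) lies at the very end of the fingers, on their centre line; the grasp point (between the pads) lies 19 mm behind it (env.hold_point_z is the distance from the TCP to the grasp point, in m); z points along the fingers, y is the direction in which the jaws open and shut (so a half turn about z gives the same grasp; the last joint's range is limited). The gripper opens to 87 mm and grips with 3 to 60 N. Pads are 19 mm wide; open, the fingers measure 117 mm over their backs; the gripper's body (75 mm by 190 mm) begins 51 mm behind the grasp point.
Start: joints at [1.201, 0.333, 0.04, 1.465, -0.013, 1.343, -0.059], TCP at [0.174, -0.626, 0.195] pointing down, gripper open.
Joint ranges: [-2.58, 2.58], [-0.38, 2.09], [-1.3, 1.39], [0.25, 2.4], [-1.5, 4.64], [0.08, 2.09], [-2.65, 2.65]. Speed limits (rad/s): [2.22, 2.22, 2.79, 2.79, 3.14, 3.14, 3.14].

### API

Orientations are given as a rotation vector (axis times angle).
In Python, from rig import env gives the robot as it stands.
- The arm moves only by the tool step_arm, never from a script. Its argument "increments" is text: rows parted by semicolons, each of 4 numbers parted by spaces: the shift along the tool's x, y, z in mm, then the turn about the tool's z in rad. A call has 1 to 5 rows; each row is the pose to reach, as a shift and turn from the pose measured when the call began, along the tool's axes at that moment; what a row does not reach only later rows make up. A row lasts 1/8 s, in which the tool goes at most 62.5 mm and 10.7 degrees, less where a joint would pass 70% of its speed; a pose out of reach is approached as far as the arm can. A call with a gripper value outside its range is refused whole. "gripper" is the opening, from 0 (shut) to 1 (fully open), set as the call begins (left out, the last holds). The fingers move at their own pace and stop on an object; "newtons" is the grip in N (left out, the last holds). Time passes only in rows, so rows that repeat a pose let the fingers close. It gives the time, the measured TCP pose, the force and the opening at its end, in the units of the state.
- env.sense(): the state, without advancing time (a new reading comes with each control period).
- env.grab_frame(name): name is "side" or "top" or "wrist"; returns the picture (480x640x3 uint8, blue, green, red); there is no depth.
- env.camera_params(name): a dict with "mtx" (3x3 intrinsics, pixels), "k1" (the pictures are not rectified: a ray, as slopes to the right and down, at radius r is drawn at 1 + k1 r^2 times it, then the intrinsics apply), "view" (4x4, takes a point from world to camera coordinates). Camera axes: x right, y up, looking along -z (the intrinsics and any distortion apply to the point x, -y, -z); pixel columns grow to the right and rows downward; lengths in m; the calibration is good to about 2 mm. A picture is of the moment at which its call begins: read the wrist's pose just before it. camera_params takes no time and is no camera call; for the wrist camera it gives the pose at the moment of the call.
- env.job_done(): hands the job in, once; it reports no verdict.
The state is a dict: "t": time; "qpos": joint angles; "qvel": joint speeds; "joint_torque": joint torques, N m; "eef_pos": TCP position; "orientation": TCP orientation; "contact_force": force on the tool from outside, world axes, zero at the start; "ft_torque": the same for the moment, N m; "finger_gap": finger opening in m.
Only numpy, scipy, OpenCV 4.12 (cv2) and the standard library are available. Lean on these libraries where they do the work, as an engineer would, in place of code of your own. Each camera call takes 0.05 s, during which the arm holds its last target. There are 200 camera calls.

## Working session

There is one attempt and no reset: what is moved stays moved. The work goes in short steps, Python scripts to look and compute and a tool call to move; the robot and the scene stay as the last step left them, time stands still between calls to the robot, and variables do not carry over. Pictures are saved under pics/ and viewed, about 8 in all and at most 12, crops included, and the job is handed in when it is done.

Besides the shell and the picture viewer there is one more tool, called as name(argument=value, ...), one argument or row to a line, values as JSON. step_arm: Moves the arm, as the interface text tells. Its arguments: {"type":"object","properties":{"increments":{"type":"string"},"gripper":{"type":"number"},"newtons":{"type":"number"}},"required":["increments"]}

```bash
ls; mkdir -p pics; python3 - <<'E'
from rig import env
import cv2,numpy as np
s=env.sense();print(s['t'],s['eef_pos'],s['orientation'],s['finger_gap'],env.hold_point_z)
for n in("top","side"):
    im=env.grab_frame(n);cv2.imwrite(f'pics/{n}0.png',im);p=env.camera_params(n)
    print(n,p['mtx'].tolist(),p['k1'],np.round(p['view'],4).tolist())
E
```

```text
pics
0.0 [ 0.17372009 -0.62579351  0.19433719] [-3.11121588e+00 -4.23892536e-01  5.08222824e-04] 0.08719239069857267 0.0187
top [[552.3271762754309, 0.0, 319.9752967241634], [0.0, 552.3271762754309, 240.5110967522351], [0.0, 0.0, 1.0]] -0.10052244467031529 [[-0.0212, -0.9994, -0.027, 0.1065], [0.981, -0.026, 0.1921, -0.5512], [-0.1927, -0.0224, 0.981, -0.8744], [0.0, 0.0, 0.0, 1.0]]
side [[601.1753357706656, 0.0, 311.28769596047863], [0.0, 601.1753357706656, 234.98604003111257], [0.0, 0.0, 1.0]] 0.027745599965974477 [[-0.8886, -0.4583, 0.0184, 0.5199], [0.2988, -0.548, 0.7813, -0.2088], [-0.348, 0.6997, 0.6239, -0.836], [0.0, 0.0, 0.0, 1.0]]
```

View pics/top0.png

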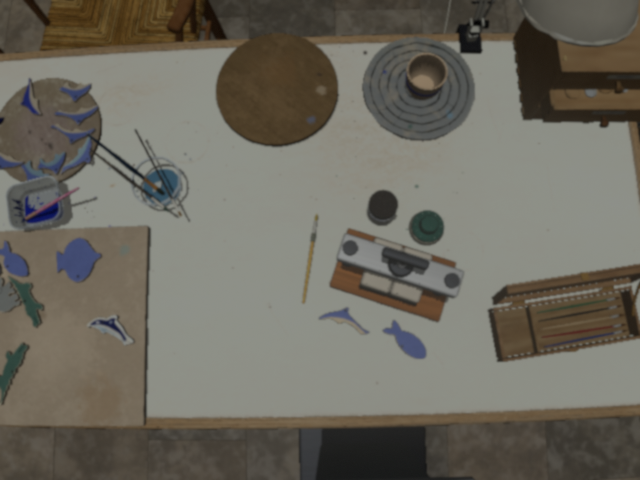

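View pics/side0.png

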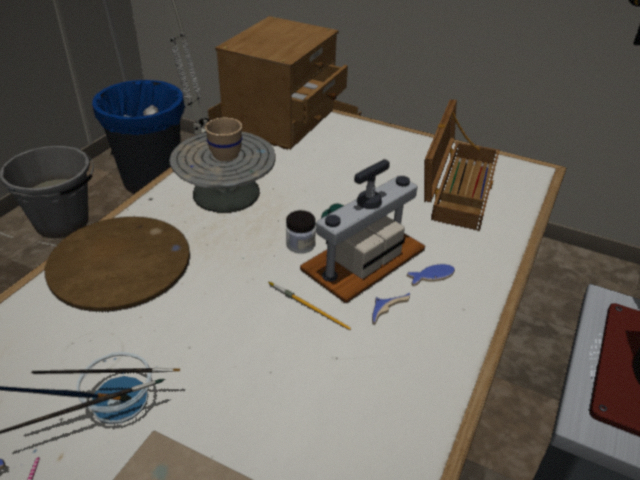

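```bash
python3 - <<'E'
import cv2,numpy as np
a=cv2.imread('pics/top0.png')[215:330,325:475];b=cv2.imread('pics/side0.png')[150:300,295:430]
f=lambda i:cv2.convertScaleAbs(cv2.resize(i,(400,int(400*i.shape[0]/i.shape[1])),interpolation=cv2.INTER_CUBIC),alpha=1.6,beta=20)
a,b=f(a),f(b);h=max(len(a),len(b))
p=lambda i:cv2.copyMakeBorder(i,0,h-len(i),0,0,cv2.BORDER_CONSTANT)
cv2.imwrite('pics/z0.png',np.hstack([p(a),p(b)]));print(a.shape,b.shape)
E
```

```text
(306, 400, 3) (444, 400, 3)
```

View pics/z0.png

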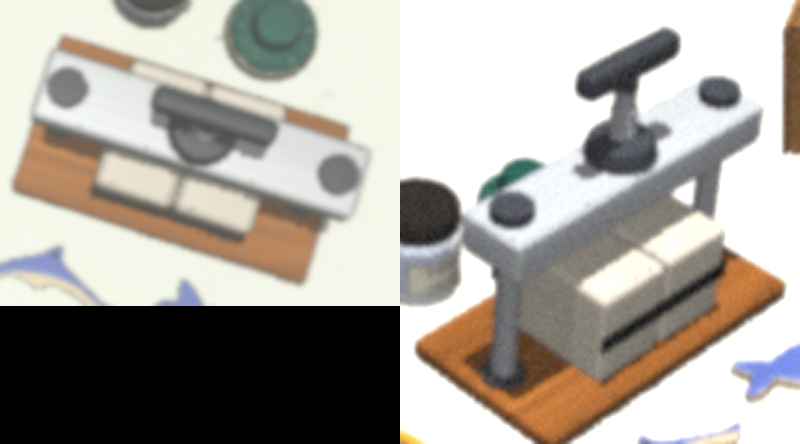

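The zoom shows the bar parallel to the bridge. In the top view the nuts are at about (350.5,247.6) and (451.8,280.3) and the bar top at (405.3,257). In the side view the nuts are at (333,220) and (403,180) and the bar at (372,171).

```bash
cat > h.py <<'E'
from rig import env
import cv2,numpy as np
from scipy.spatial.transform import Rotation as R
def ray(p,uv):
    K=p['mtx'];d=np.array([(uv[0]-K[0,2])/K[0,0],(uv[1]-K[1,2])/K[1,1]]);s=d.copy()
    for _ in range(20): s=d/(1+p['k1']*(s@s))
    V=np.array(p['view']);M=V[:3,:3]
    return -M.T@V[:3,3],M.T@np.array([s[0],-s[1],-1])
def onz(p,uv,z):
    o,d=ray(p,uv);return o+d*(z-o[2])/d[2]
def proj(p,X):
    c=np.array(p['view'])[:3]@np.append(X,1);s=np.array([c[0],-c[1]])/-c[2]
    s=s*(1+p['k1']*(s@s));K=p['mtx'];return s*[K[0,0],K[1,1]]+K[:2,2]
E
python3 - <<'E'
from h import *
for n,a,b,h,hz in(("top",(350.5,247.6),(451.75,280.25),(405.25,257),.188),("side",(333.1,220.2),(402.7,180.4),(372.3,170.9),.18)):
    p=env.camera_params(n);A=onz(p,a,.13);B=onz(p,b,.13);print(n,A,B,np.linalg.norm(A-B),(A+B)/2,'ang',np.arctan2(*(A-B)[1::-1]),'bar',onz(p,h,hz))
s=env.sense();print(R.from_rotvec(s['orientation']).as_matrix().round(3))
E
```

```text
top [0.52648755 0.04488792 0.13      ] [ 0.47190295 -0.10766981  0.13      ] 0.1620288218822923 [ 0.49919525 -0.03139094  0.13      ] ang 1.2271929571561122 bar [ 0.50027205 -0.03081814  0.188     ]
side [0.52499369 0.0501766  0.13      ] [ 0.47126998 -0.10260686  0.13      ] 0.16195376546182783 [ 0.49813184 -0.02621513  0.13      ] ang 1.2326674732918448 bar [ 0.49961031 -0.03051197  0.18      ]
[[ 0.964  0.267 -0.   ]
 [ 0.267 -0.964  0.001]
 [-0.    -0.001 -1.   ]]
```

step_arm(
  increments="0 0 -50 0;0 0 -105 0;40 -41 -105 -0.08;80 -83 -105 -0.16;120 -124 -105 -0.24",
  gripper=1,
)

```text
t: 0.72
eef_pos: [0.2569, -0.4726, 0.2993]
orientation: [-3.037, -0.797, 0.0]
contact_force: [0.9, -1.1, 1.3]
finger_gap: 0.0871
```

```bash
cat >> h.py <<'E'
def need(x,y,z,psi=None):
    s=env.sense();M=R.from_rotvec(s['orientation']).as_matrix();d=M.T@(np.array([x,y,z])-s['eef_pos'])*1000
    a=np.arctan2(M[1,0],M[0,0])
    print('t',round(s['t'],2),'eef',s['eef_pos'].round(4),'psi',round(a,3),'q',s['qpos'].round(2),'gap',round(s['finger_gap'],4),'F',np.round(s['contact_force'],1),'T',np.round(s['ft_torque'],2))
    print('need mm',d.round(1),'turn',None if psi is None else round(a-psi,3))
E
python3 -c "
from h import *
need(.4995,-.03,.3,1.23)"
```

```text
t 0.72 eef [ 0.2569 -0.4726  0.2993] psi 0.513 q [ 1.06  0.08 -0.08  1.56  0.01  1.5  -0.07] gap 0.0871 F [ 0.9 -1.1  1.3] T [ 0.01 -0.07 -0.  ]
need mm [ 4.287e+02 -2.664e+02 -2.000e-01] turn -0.717
```

step_arm(
  increments="51 -32 0 -0.09;102 -64 0 -0.18;153 -95 0 -0.27;204 -127 0 -0.36;255 -159 0 -0.45",
)

```text
t: 1.35
eef_pos: [0.4013, -0.207, 0.2995]
orientation: [-2.781, -1.459, 0.0]
contact_force: [0.7, -0.4, 0.3]
finger_gap: 0.0869
```

```bash
python3 -c "
from h import *
need(.4995,-.03,.26,1.23)"
```

```text
t 1.35 eef [ 0.4013 -0.207   0.2995] psi 0.966 q [ 0.79 -0.09 -0.37  1.73 -0.04  1.5  -0.19] gap 0.0869 F [ 0.7 -0.4  0.3] T [-0.06 -0.19  0.02]
need mm [201.4 -19.8  39.6] turn -0.264
```

step_arm(
  increments="50 -5 0 -0.07;100 -10 0 -0.14;150 -15 0 -0.2;201 -20 10 -0.264;201 -20 20 -0.264",
)

```text
t: 1.98
eef_pos: [0.5, -0.0258, 0.2791]
orientation: [-2.556, -1.821, -0.002]
contact_force: [0.1, -0.1, 0.3]
finger_gap: 0.087
```

```bash
python3 - <<'E'
from h import *
need(.4995,-.03,.161,1.23)
p=env.camera_params('wrist');im=env.grab_frame('wrist');cv2.imwrite('pics/w1.png',im)
print(proj(p,[.4995,-.03,.188]))
E
```

```text
t 1.98 eef [ 0.5    -0.0258  0.2791] psi 1.238 q [ 0.57  0.03 -0.61  1.66  0.01  1.46 -0.38] gap 0.087 F [ 0.1 -0.1  0.3] T [-0.1  -0.06 -0.  ]
need mm [ -4.4   1.2 118.1] turn 0.008
[320.41772714 236.59022366]
```

View pics/w1.png

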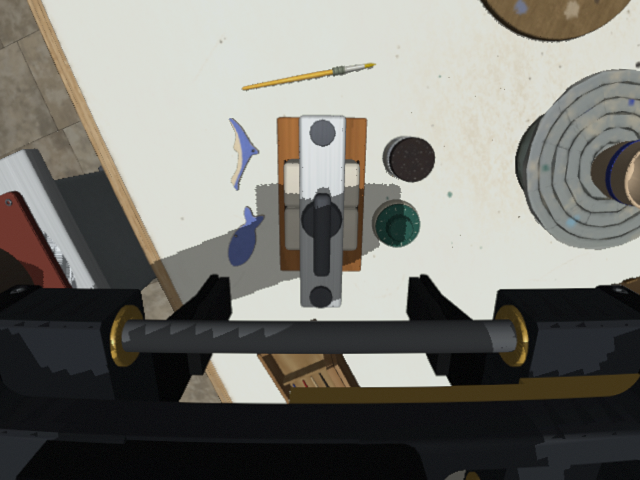

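The wrist view shows the bar at (322,235), aligned with the image column, within 1–2 px of the prediction, and the boss behind it. I'll descend around it.

step_arm(
  increments="-4 1 20 0.008;-4 1 50 0.008;-4 1 80 0.008;-4 1 105 0.008;-4 1 115 0.008",
)

```text
t: 2.65
eef_pos: [0.4968, -0.0338, 0.1613]
orientation: [-2.568, -1.801, 0.005]
contact_force: [-0.4, -0.6, -0.1]
finger_gap: 0.087
```

```bash
python3 - <<'E'
from h import *
need(.4995,-.03,.161,1.23)
a=env.grab_frame('wrist');b=env.grab_frame('side');c=env.grab_frame('top')
cv2.imwrite('pics/m2.png',np.hstack([cv2.resize(a,(400,300)),b[60:360,200:600]]))
E
```

```text
t 2.65 eef [ 0.4968 -0.0338  0.1613] psi 1.223 q [ 0.57  0.09 -0.61  1.84  0.05  1.23 -0.41] gap 0.087 F [-0.4 -0.6 -0.1] T [-0.05 -0.07  0.02]
need mm [4.5 1.3 0.3] turn -0.007
```

View pics/m2.png

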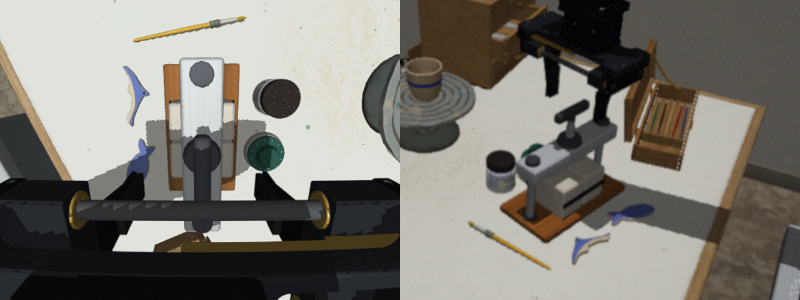

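Both views show the open fingers straddling the bar. I'll centre on it and close loosely.

step_arm(
  increments="4.5 1 0 0;4.5 1 0 0;4.5 1 0 0;4.5 1 0 0;4.5 1 0 0",
  gripper=0.22,
  newtons=5,
)

```text
t: 3.42
eef_pos: [0.5004, -0.0292, 0.163]
orientation: [-2.568, -1.803, 0.002]
contact_force: [0.9, -1.1, 0.2]
finger_gap: 0.0445
```

```bash
python3 - <<'E'
from h import *
need(.4995,-.03,.161,1.23)
a=env.grab_frame('wrist');b=env.grab_frame('side');cv2.imwrite('pics/w3.png',a);cv2.imwrite('pics/s3.png',b)
cv2.imwrite('pics/m3.png',np.hstack([a[150:450,200:500],cv2.resize(b[130:230,320:440],(480,400))[:300]]))
E
```

```text
t 3.42 eef [ 0.5004 -0.0292  0.163 ] psi 1.225 q [ 0.56  0.1  -0.62  1.83  0.06  1.23 -0.42] gap 0.0445 F [ 0.9 -1.1  0.2] T [-0.01 -0.1   0.01]
need mm [-1.1 -0.5  2. ] turn -0.005
```

View pics/m3.png

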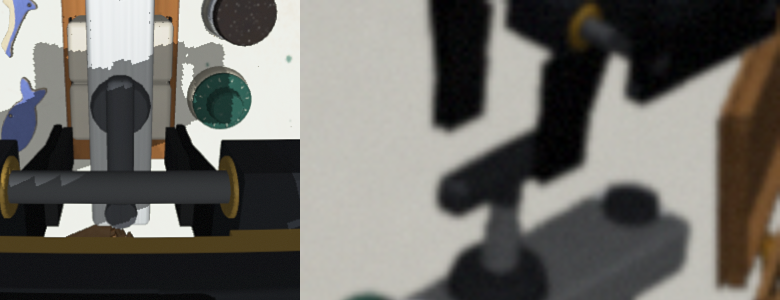

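step_arm(
  increments="-1 0 2 0;-1 0 2 0;-1 0 2 0;-1 0 2 0;-1 0 2 0",
)

```text
t: 4.15
eef_pos: [0.5, -0.0301, 0.1609]
orientation: [-2.568, -1.804, 0.002]
contact_force: [-0.8, -0.4, -0.2]
finger_gap: 0.0192
```

```bash
cat >> h.py <<'E'
def dark(n,z=.188):
    """dark-pixel blob around the predicted handle point, printed as min-area rect"""
    p=env.camera_params(n);im=env.grab_frame(n);return p,im
E
python3 - <<'E'
from h import *
need(.4995,-.03,.161,1.23)
a=env.grab_frame('wrist');b=env.grab_frame('side');cv2.imwrite('pics/w4.png',a);cv2.imwrite('pics/s4.png',b)
E
```

```text
t 4.15 eef [ 0.5    -0.0301  0.1609] psi 1.225 q [ 0.56  0.1  -0.62  1.84  0.06  1.23 -0.42] gap 0.0192 F [-0.8 -0.4 -0.2] T [-0.03 -0.09 -0.02]
need mm [-0.1 -0.5 -0.1] turn -0.005
```

step_arm(
  increments="0 0 0 -0.1;0 0 0 -0.2;0 0 0 -0.3;0 0 0 -0.4;0 0 0 -0.5",
)

```text
t: 4.88
eef_pos: [0.5, -0.0301, 0.161]
orientation: [-2.038, -2.386, 0.001]
contact_force: [-0.0, -0.0, -0.4]
finger_gap: 0.0192
```

```bash
cat > m.py <<'E'
import sys
from h import *
k=sys.argv[1]
need(.4995,-.03,.161)
a=env.grab_frame('wrist');b=env.grab_frame('side')
cv2.imwrite(f'pics/w{k}.png',a);cv2.imwrite(f'pics/s{k}.png',b)
E
python3 m.py 5; python3 - <<'E'
from h import *
for n in('wrist','side'):
    V=np.array(env.camera_params(n)['view']);print(n,(-V[:3,:3].T@V[:3,3]).round(3))
p=env.camera_params('side')
for z in(.18,.174,.168):print(proj(p,[.4995,-.03,z]))
E
```

```text
t 4.88 eef [ 0.5    -0.0301  0.161 ] psi 1.728 q [ 0.59  0.1  -0.65  1.84  0.06  1.23  0.08] gap 0.0192 F [-0.  -0.  -0.4] T [ 0.   -0.12 -0.02]
need mm [ 0.2 -0.5 -0. ] turn None
wrist [0.489 0.048 0.351]
side [0.233 0.709 0.675]
[372.23673146 171.07782556]
[371.91516192 174.39698161]
[371.59631591 177.6889751 ]
```

```bash
cat > mont.py <<'E'
import sys,cv2,numpy as np
L=[];ks=sys.argv[2:]
for k in ks:
    a=cv2.imread(f'pics/w{k}.png')[170:350,230:410];b=cv2.imread(f'pics/s{k}.png')[135:225,327:417]
    L.append(np.vstack([cv2.resize(i,(260,260),interpolation=cv2.INTER_CUBIC) for i in(a,b)]))
cv2.imwrite(sys.argv[1],cv2.convertScaleAbs(np.hstack(L),alpha=1.6,beta=20))
E
python3 mont.py pics/mt1.png 4 5
```

```text
(no output)
```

View pics/mt1.png

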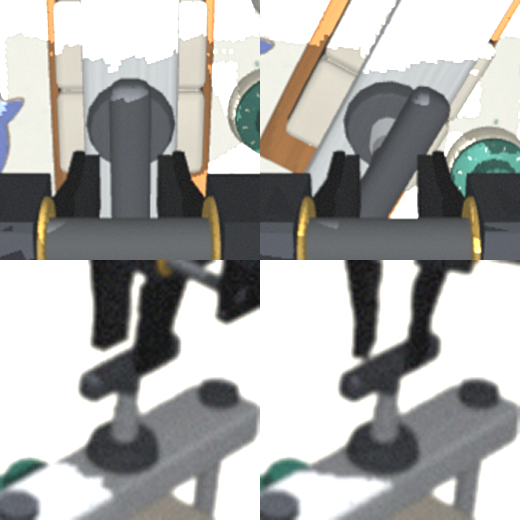

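```bash
cat >> h.py <<'E'
def bang(ends,c=2.889/2,z=.188,o=(230,170)):
    p=env.camera_params('wrist');P=[onz(p,(o[0]+u/c,o[1]+v/c),z) for u,v in ends]
    d=P[0]-P[1];print('bar angle',np.arctan2(d[1],d[0]).round(3),P[0].round(4),P[1].round(4),'axis dist of end',np.linalg.norm(P[0][:2]-[.4995,-.03]).round(4))
E
python3 -c "
from h import *
bang([(172,95),(130,200)]);bang([(172,95),(155,135)])"
```

```text
bar angle 1.381 [0.5096 0.003  0.188 ] [ 0.5021 -0.0365  0.188 ] axis dist of end 0.0345
bar angle 1.359 [0.5096 0.003  0.188 ] [ 0.5065 -0.0115  0.188 ] axis dist of end 0.0345
```

step_arm(
  increments="0 0 0 0;0 0 0 0;0 0 0 -0.1;0 0 0 -0.2;0 0 0 -0.3",
  gripper=0.19,
)

```text
t: 5.6
eef_pos: [0.5, -0.0301, 0.1609]
orientation: [-1.658, -2.664, 0.0]
contact_force: [0.1, -0.4, 0.3]
finger_gap: 0.0163
```

```bash
python3 m.py 6
```

```text
t 5.6 eef [ 0.5    -0.0301  0.1609] psi 2.028 q [ 0.61  0.1  -0.66  1.84  0.06  1.23  0.38] gap 0.0163 F [ 0.1 -0.4  0.3] T [ 0.03 -0.19 -0.02]
need mm [ 0.3 -0.4 -0.1] turn None
```

```bash
python3 - <<'E'
import cv2
for k in(4,5,6):
    g=cv2.cvtColor(cv2.imread(f'pics/s{k}.png'),6);print(k,g[164:212,371:374].mean(1).astype(int).tolist())
E
python3 -c "
from h import *
p=env.camera_params('side')
print(proj(p,[.4995,-.03,.134]),proj(p,[.4995,-.03,.172]))"
```

```text
4 [117, 78, 36, 17, 16, 15, 17, 18, 19, 20, 20, 23, 23, 22, 22, 21, 27, 39, 55, 66, 68, 65, 65, 66, 66, 65, 64, 65, 62, 62, 61, 61, 57, 46, 29, 23, 22, 24, 26, 27, 26, 24, 23, 25, 35, 55, 70, 75]
5 [144, 88, 42, 26, 24, 23, 22, 22, 24, 19, 21, 22, 22, 21, 23, 22, 27, 38, 55, 61, 67, 65, 64, 65, 64, 65, 62, 62, 61, 61, 61, 61, 55, 44, 31, 26, 23, 23, 23, 25, 24, 25, 23, 26, 35, 54, 72, 88]
6 [145, 84, 41, 23, 23, 22, 24, 22, 22, 19, 19, 21, 20, 23, 23, 23, 26, 40, 54, 64, 65, 65, 64, 64, 63, 64, 63, 62, 61, 60, 60, 60, 55, 44, 32, 23, 24, 24, 24, 28, 28, 26, 26, 27, 33, 54, 71, 87]
[369.83926672 195.84700818] [371.80857909 175.4973135 ]
```

step_arm(
  increments="0 0 0 -0.08;0 0 0 -0.16;0 0 0 -0.24;0 0 0 -0.32;0 0 0 -0.32",
)

```text
t: 6.32
eef_pos: [0.5, -0.0301, 0.1609]
orientation: [-1.219, -2.891, -0.001]
contact_force: [0.2, -0.3, 0.1]
finger_gap: 0.0163
```

```bash
cat >> m.py <<'E'
def edges(k):
    g=cv2.cvtColor(cv2.imread(f'pics/s{k}.png'),6)[:,371:374].mean(1)
    i=next(r for r in range(172,200) if g[r]>=44);j=next(r for r in range(172,140,-1) if g[r]>=60)
    print(k,'side bar bottom row',round(i-1+(44-g[i-1])/(g[i]-g[i-1]),2),'top row',round(j+(g[j]-60)/(g[j]-g[j+1]),2))
for q in(4,k):edges(q)
E
python3 m.py 7
```

```text
t 6.33 eef [ 0.5    -0.0301  0.1609] psi 2.343 q [ 0.62  0.1  -0.68  1.83  0.07  1.23  0.69] gap 0.0163 F [ 0.2 -0.3  0.1] T [ 0.02 -0.12  0.01]
need mm [ 0.4 -0.3 -0.1] turn None
4 side bar bottom row 181.3 top row 165.44
7 side bar bottom row 181.2 top row 165.6
```

step_arm(
  increments="0 0 0 -0.08;0 0 0 -0.16;0 0 0 -0.24;0 0 0 -0.32;0 0 0 -0.32",
)

```text
t: 7.05
eef_pos: [0.5, -0.0301, 0.1609]
orientation: [-0.748, -3.047, -0.002]
contact_force: [-0.3, 0.6, 0.9]
finger_gap: 0.0162
```

```bash
python3 m.py 8
```

```text
t 7.05 eef [ 0.5    -0.0301  0.1609] psi 2.66 q [ 0.64  0.11 -0.7   1.83  0.07  1.23  1.01] gap 0.0162 F [-0.3  0.6  0.9] T [ 0.04 -0.14 -0.02]
need mm [ 0.5 -0.1 -0.1] turn None
4 side bar bottom row 181.3 top row 165.44Traceback (most recent call last):
  File "m.py", line 11, in <module>
    for q in(4,k):edges(q)
                  ~~~~~^^^
  File "m.py", line 9, in edges
    i=next(r for r in range(172,200) if g[r]>=44);j=next(r for r in range(172,140,-1) if g[r]>=60)
                                                    ~~~~^^^^^^^^^^^^^^^^^^^^^^^^^^^^^^^^^^^^^^^^^^
StopIteration
```

```bash
sed -i "s/;j=next.*/\n    j=next((r for r in range(172,140,-1) if g[r]>=60),0)/" m.py
cat > e.py <<'E'
import sys,cv2
for k in sys.argv[1:]:
    g=cv2.cvtColor(cv2.imread(f'pics/s{k}.png'),6)[:,371:374].mean(1);print(k,g[166:206].astype(int).tolist())
E
python3 e.py 7 8; python3 mont.py pics/mt2.png 6 7 8
```

```text
7 [41, 22, 20, 24, 22, 24, 22, 22, 21, 20, 24, 23, 21, 25, 29, 41, 56, 64, 66, 65, 64, 64, 66, 64, 64, 63, 63, 64, 62, 63, 56, 45, 31, 23, 22, 23, 24, 27, 25, 25]
8 [14, 18, 16, 18, 20, 20, 20, 21, 22, 21, 23, 25, 24, 24, 27, 40, 56, 65, 67, 65, 65, 66, 66, 65, 63, 63, 62, 60, 62, 63, 59, 42, 32, 21, 24, 22, 26, 28, 27, 25]
```

View pics/mt2.png

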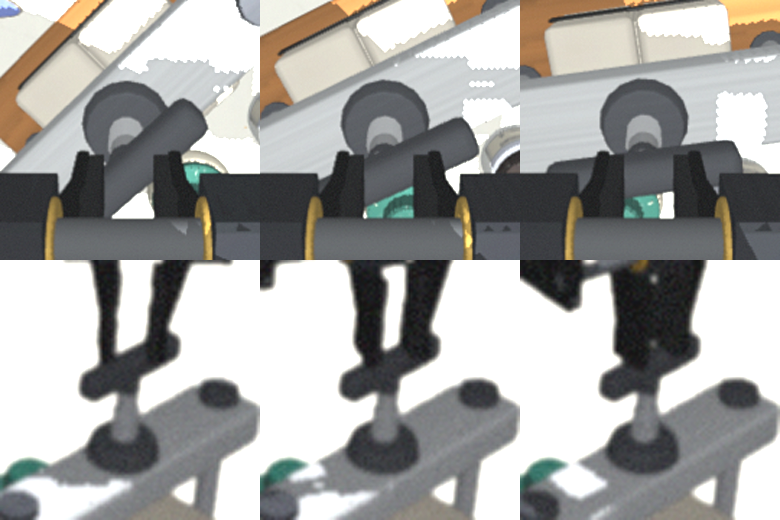

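The bar has not followed: in frames 6–8 it stays parallel to the bridge, and the finger tips seem to lie over the bar. I'll check the tip height by projection.

```bash
python3 - <<'E'
from h import *
need(.4995,-.03,.161)
s=env.sense();M=R.from_rotvec(s['orientation']).as_matrix();e=s['eef_pos']
S=env.camera_params('side');W=env.camera_params('wrist')
print('m2 tips',[(proj(S,[.4968+sg*.0435*.94,-.0338-sg*.0435*.341,z])-[200,60]).round(1).tolist() for sg in(1,-1) for z in(.161,.18,.2)])
for z in(0,-.019,-.03,-.04):
  for sg in(1,-1):
    P=e+M@[0,sg*.008,z];print(z,sg,'side mont',((proj(S,P)-[327,135])*2.889).round(),'wrist mont',((proj(W,P)-[230,170])*1.444).round())
for d in(1.23,):
  for sg in(1,-1):
    for z in(.188,):
      P=np.array([.4995+sg*.035*np.cos(d),-.03+sg*.035*np.sin(d),z]);print('bar end',((proj(S,P)-[327,135])*2.889).round(),((proj(W,P)-[230,170])*1.444).round())
E
```

```text
t 7.15 eef [ 0.5    -0.0301  0.161 ] psi 2.66 q [ 0.64  0.11 -0.7   1.83  0.07  1.23  1.01] gap 0.0165 F [-0.  -0.4  0.1] T [ 0.04 -0.2  -0.02]
need mm [ 0.5 -0.1 -0. ] turn None
m2 tips [[153.6, 109.4], [154.4, 99.1], [155.2, 88.0], [195.1, 132.8], [196.4, 122.2], [197.9, 110.8]]
0 1 side mont [115. 139.] wrist mont [146. 151.]
0 -1 side mont [138. 129.] wrist mont [105. 151.]
-0.019 1 side mont [118. 108.] wrist mont [147. 171.]
-0.019 -1 side mont [141.  99.] wrist mont [103. 171.]
-0.03 1 side mont [120.  91.] wrist mont [149. 185.]
-0.03 -1 side mont [143.  82.] wrist mont [101. 185.]
-0.04 1 side mont [121.  74.] wrist mont [150. 199.]
-0.04 -1 side mont [145.  65.] wrist mont [ 99. 199.]
bar end [ 86. 115.] [227. 166.]
bar end [176.  68.] [ 24. 192.]
```

```bash
python3 - <<'E'
from h import *
W=env.camera_params('wrist');s=env.sense();M=R.from_rotvec(s['orientation']).as_matrix();e=s['eef_pos']
V=np.array(W['view']);T=np.eye(4);T[:3,:3]=M;T[:3,3]=e
C=V@T  # tool->cam
print('cam in tool',(-C[:3,:3].T@C[:3,3]).round(4),'look',(C[:3,:3].T@[0,0,-1]).round(3))
Q=dict(W);Q['view']=C
# tool-frame rays (z down): bar ends & nuts in w1 (tool frame), and bar ends in frame 8
def tz(uv,z): return onz(Q,uv,z)
for nm,a,b,L in(('w1 bar',(322,194),(322,276),.070),('w1 nuts',(322,132),(321,297),.164),('w8 bar',(230+30/1.444,170+175/1.444),(230+220/1.444,170+155/1.444),.070)):
    zs=np.linspace(-.05,.2,251);l=np.array([np.linalg.norm(tz(a,z)-tz(b,z)) for z in zs]);z=np.interp(L,l,zs)
    print(nm,'tool z',z.round(4),'centre',((tz(a,z)+tz(b,z))/2).round(4))
E
```

```text
cam in tool [ 0.0786  0.0012 -0.1897] look [-0.284 -0.001  0.959]
w1 bar tool z 0.0948 centre [-0.0058  0.0037  0.0948]
w1 nuts tool z 0.1506 centre [-0.0057  0.0037  0.1506]
w8 bar tool z -0.0139 centre [-0.     -0.0003 -0.0139]
```

step_arm(
  increments="0 0 0 0.18;0 0 0 0.36;0 0 0 0.54;0 0 0 0.72;0 0 0 0.9",
  gripper=1,
)

```text
t: 7.78
eef_pos: [0.5, -0.0301, 0.161]
orientation: [-2.01, -2.41, 0.001]
contact_force: [-0.2, -0.5, 0.3]
finger_gap: 0.0589
```

step_arm(
  increments="0 0 0 0.18;0 0 0 0.36;0 0 0 0.53;0 0 4 0.53;0 0 8 0.53",
)

```text
t: 8.4
eef_pos: [0.4999, -0.0301, 0.1526]
orientation: [-2.568, -1.803, 0.003]
contact_force: [0.2, -0.2, 0.1]
finger_gap: 0.087
```

step_arm(
  increments="0 0 4 0;0 0 8 0;0 0 13 0;0 0 13 0;0 0 13 0",
)

```text
t: 9.02
eef_pos: [0.4999, -0.03, 0.1397]
orientation: [-2.568, -1.803, 0.002]
contact_force: [0.2, -0.1, -0.7]
finger_gap: 0.0871
```

```bash
python3 m.py 9; python3 - <<'E'
import cv2,numpy as np
a=cv2.imread('pics/w9.png')[150:400,180:460];b=cv2.imread('pics/s9.png')[110:235,305:455]
cv2.imwrite('pics/m9.png',cv2.convertScaleAbs(np.hstack([cv2.resize(a,(392,350)),cv2.resize(b,(408,340)).copy()[:350].repeat(1,0) if 0 else cv2.resize(b,(408,350))]),alpha=1.8,beta=30))
E
```

```text
t 9.03 eef [ 0.4999 -0.03    0.1397] psi 1.225 q [ 0.56  0.12 -0.62  1.86  0.07  1.19 -0.43] gap 0.0871 F [ 0.2 -0.1 -0.7] T [ 0.01 -0.08  0.06]
need mm [ -0.1  -0.5 -21.3] turn None
4 side bar bottom row 181.3 top row 165.44
9 side bar bottom row 181.1 top row 165.61
```

View pics/m9.png

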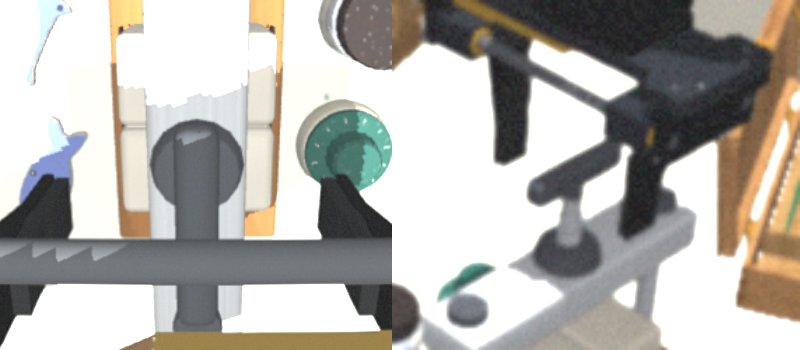

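The side view puts the finger tips at the height predicted for z≈0.161 while 0.140 is reported. So the real fingers are about 21 mm shorter than the stated TCP, and now they straddle the bar properly. I'll close loosely.

step_arm(
  increments="0 0 0 0;0 0 0 0;0 0 0 0;0 0 0 0;0 0 0 0",
  gripper=0.21,
)

```text
t: 9.75
eef_pos: [0.5, -0.03, 0.1398]
orientation: [-2.568, -1.803, 0.002]
contact_force: [0.3, -0.2, 0.6]
finger_gap: 0.0453
```

step_arm(
  increments="0 0 0 0;0 0 0 0;0 0 0 0;0 0 0 0;0 0 0 0",
)

```text
t: 10.38
eef_pos: [0.5, -0.03, 0.1398]
orientation: [-2.568, -1.803, 0.002]
contact_force: [0.1, 0.1, 0.1]
finger_gap: 0.0181
```

step_arm(
  increments="0 0 0 -0.08;0 0 0 -0.16;0 0 0 -0.24;0 0 0 -0.32;0 0 0 -0.4",
)

```text
t: 11.0
eef_pos: [0.5001, -0.0306, 0.1399]
orientation: [-2.157, -2.28, 0.002]
contact_force: [0.7, -1.3, 0.6]
finger_gap: 0.0181
```

```bash
python3 m.py 10; python3 e.py 10
```

```text
t 11.0 eef [ 0.5001 -0.0306  0.1399] psi 1.626 q [ 0.58  0.12 -0.64  1.86  0.08  1.19 -0.03] gap 0.0181 F [ 0.7 -1.3  0.6] T [-0.37 -0.16 -0.04]
need mm [  0.7  -0.7 -21.1] turn None
4 side bar bottom row 181.3 top row 165.44
10 side bar bottom row 181.35 top row 164.81
10 [30, 24, 21, 23, 21, 23, 22, 22, 20, 18, 19, 20, 18, 22, 25, 38, 54, 63, 64, 65, 65, 66, 66, 66, 68, 65, 64, 64, 64, 62, 55, 45, 31, 24, 23, 22, 27, 26, 24, 26]
```

step_arm(
  increments="0 0 0 -0.08;0 0 0 -0.16;0 0 0 -0.24;0 0 0 -0.32;0 0 0 -0.32",
)

```text
t: 11.72
eef_pos: [0.4998, -0.0306, 0.1399]
orientation: [-1.77, -2.591, 0.001]
contact_force: [-2.4, 0.1, 2.8]
finger_gap: 0.0183
```

```bash
python3 m.py 11; python3 e.py 11;python3 mont.py pics/mt3.png 10 11
```

```text
t 11.72 eef [ 0.4998 -0.0306  0.1399] psi 1.943 q [ 0.6   0.12 -0.67  1.86  0.08  1.19  0.28] gap 0.0183 F [-2.4  0.1  2.8] T [-0.23  0.49 -0.08]
need mm [  0.7  -0.1 -21.1] turn None
4 side bar bottom row 181.3 top row 165.44
11 side bar bottom row 182.43 top row 161.64
11 [21, 22, 23, 24, 23, 24, 20, 20, 23, 19, 18, 18, 20, 25, 24, 31, 40, 48, 53, 57, 60, 66, 66, 67, 64, 62, 63, 64, 64, 61, 57, 43, 31, 22, 22, 24, 25, 23, 26, 24]
```

View pics/mt3.png

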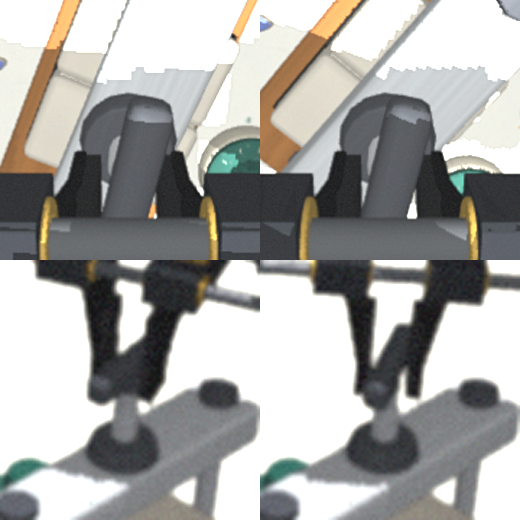

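The bar now turns with the fingers. In tool coordinates its image is the same in frames 10 and 11, lagging about 0.2 rad. A drop should show as a shift of the bar's end in the wrist view, so I'll track that by template.

```bash
cat > m.py <<'E'
import sys
from h import *
ks=sys.argv[1:]
if ks[0]!='-':
    need(.4995,-.03,.14)
    for n in('wrist','side'): cv2.imwrite(f'pics/{n[0]}{ks[0]}.png',env.grab_frame(n))
t=cv2.imread('pics/w11.png')[226:296,308:358]
for k in ks:
    if k=='-':continue
    a=cv2.imread(f'pics/w{k}.png')[196:326,278:388];m=cv2.matchTemplate(a,t,cv2.TM_CCOEFF_NORMED)
    _,v,_,l=cv2.minMaxLoc(m);print(k,'tmpl',round(v,3),'shift',l[0]-30,l[1]-30)
    g=cv2.cvtColor(cv2.imread(f'pics/s{k}.png'),6)[:,371:374].mean(1)
    i=next((r for r in range(172,200) if g[r]>=44),0);print('  side bottom',i)
E
python3 m.py - 10 11; python3 - <<'E'
from h import *
W=env.camera_params('wrist');d=np.array([np.cos(1.72),np.sin(1.72)])*.035
for z in(.188,.182):print(proj(W,[.4995+d[0],-.03+d[1],z]))
E
```

```text
10 tmpl 0.972 shift 1 0
  side bottom 182
11 tmpl 1.0 shift 0 0
  side bottom 183
[335.55948057 241.55390005]
[334.97602835 237.37893676]
```

step_arm(
  increments="0 0 0 -0.08;0 0 0 -0.16;0 0 0 -0.24;0 0 0 -0.32;0 0 0 -0.32",
)

```text
t: 12.45
eef_pos: [0.4992, -0.0306, 0.1395]
orientation: [-1.338, -2.837, 0.001]
contact_force: [-3.7, -1.3, -0.2]
finger_gap: 0.0183
```

```bash
python3 m.py 12
```

```text
t 12.45 eef [ 0.4992 -0.0306  0.1395] psi 2.26 q [ 0.62  0.13 -0.69  1.86  0.08  1.19  0.59] gap 0.0183 F [-3.7 -1.3 -0.2] T [-0.2   0.71 -0.09]
need mm [ 0.3  0.6 -0.5] turn None
12 tmpl 0.923 shift 0 -2
  side bottom 191
```

step_arm(
  increments="0 -1 0 0;0 -1 0 0;0 -1 0 0",
  gripper=0.22,
)

```text
t: 12.92
eef_pos: [0.499, -0.0312, 0.1398]
orientation: [-1.34, -2.837, 0.0]
contact_force: [0.4, 0.2, 0.2]
finger_gap: 0.0192
```

```bash
python3 m.py 13; python3 - <<'E'
from h import *
p=env.camera_params('side')
for f in(1.95,2.04,2.1):
  for z in(.188,.182,.172,.166):print(f,z,proj(p,[.4995+.035*np.cos(f),-.03+.035*np.sin(f),z]).round(1))
for k in(10,11,12,13):
  g=cv2.cvtColor(cv2.imread(f'pics/s{k}.png'),6);print(k,[g[155:205,c-1:c+2].mean(1).astype(int).tolist() for c in((368,) if k>11 else (364,))])
E
```

```text
t 12.93 eef [ 0.499  -0.0312  0.1398] psi 2.259 q [ 0.63  0.12 -0.69  1.86  0.08  1.19  0.6 ] gap 0.0192 F [0.4 0.2 0.2] T [-0.01 -0.14  0.03]
need mm [ 0.6  1.2 -0.2] turn None
13 tmpl 0.922 shift 1 -2
  side bottom 191
1.95 0.188 [372.3 179.2]
1.95 0.182 [371.9 182.6]
1.95 0.172 [371.4 188.3]
1.95 0.166 [371.  191.6]
2.04 0.188 [374.4 179.3]
2.04 0.182 [374.1 182.7]
2.04 0.172 [373.5 188.3]
2.04 0.166 [373.2 191.7]
2.1 0.188 [375.8 179.3]
2.1 0.182 [375.5 182.7]
2.1 0.172 [374.9 188.3]
2.1 0.166 [374.6 191.7]
10 [[11, 9, 5, 9, 10, 10, 8, 6, 8, 7, 9, 5, 9, 8, 9, 17, 18, 21, 20, 22, 24, 33, 38, 35, 33, 26, 26, 27, 48, 96, 144, 173, 180, 181, 168, 126, 69, 36, 31, 30, 29, 26, 23, 22, 23, 22, 25, 24, 25, 26]]
11 [[11, 14, 16, 17, 17, 19, 21, 24, 25, 29, 31, 35, 39, 38, 38, 33, 24, 15, 14, 16, 13, 18, 25, 31, 33, 30, 29, 33, 32, 42, 78, 132, 168, 177, 166, 126, 70, 33, 28, 28, 28, 24, 23, 20, 22, 23, 24, 23, 25, 24]]
12 [[50, 51, 53, 45, 35, 15, 14, 14, 12, 13, 12, 13, 16, 16, 13, 15, 14, 14, 17, 15, 15, 16, 14, 14, 12, 11, 18, 21, 39, 51, 53, 50, 47, 43, 50, 59, 65, 64, 64, 66, 66, 64, 59, 48, 31, 22, 23, 25, 27, 26]]
13 [[51, 45, 48, 44, 27, 19, 12, 12, 13, 17, 16, 15, 15, 13, 14, 15, 16, 17, 15, 14, 16, 12, 13, 14, 15, 12, 17, 24, 39, 50, 52, 49, 46, 45, 51, 58, 62, 65, 64, 65, 66, 64, 57, 43, 28, 21, 25, 24, 28, 25]]
```

```bash
python3 - <<'E'
import cv2,numpy as np
T=[]
for k in(10,11,13):
    T.append(cv2.resize(cv2.imread(f'pics/s{k}.png')[155:205,350:390],(260,325),interpolation=cv2.INTER_CUBIC))
    g=cv2.cvtColor(cv2.imread(f'pics/s{k}.png'),6)
    if k==13:
        print(g[176:202,360:386:2])
cv2.imwrite('pics/mt4.png',cv2.convertScaleAbs(np.hstack(T),alpha=2.5,beta=10))
E
```

```text
[[ 14   4  10   9  14  18  21  23  19  10  10  11  29]
 [ 33   1   5   7  19  24  22  27  20  18   8   2  36]
 [ 64   4   2  10  18  20  15  23  29  49   6   7  35]
 [101  13   4  11  15  18  22  23  31  77  18  13  43]
 [138  26   5  14  14  20  22  26  39 119  53  60  63]
 [165  47  12  16  18  22  30  36  49 152 110 127 112]
 [181  80  40  57  20  24  41  45  53 156 162 171 145]
 [187 123 103 121  28  24  42  42  49 155 184 172 124]
 [191 165 160 156  36  27  34  36  42 150 176 130  87]
 [191 187 185 167  37  25  26  31  40 144 141  85  65]
 [193 190 194 156  36  20  29  31  37 123  98  68  69]
 [192 196 192 141  40  25  27  27  30  88  73  66  69]
 [192 191 189 112  43  24  24  25  33  68  70  66  65]
 [190 188 176  94  54  34  30  30  45  67  65  68  69]
 [188 172 130  77  60  51  42  39  53  68  69  67  66]
 [175 125  68  63  63  66  57  47  50  65  70  68  66]
 [137  61  32  58  65  68  68  48  37  55  67  66  68]
 [ 76  29  29  55  65  69  66  48  26  41  63  67  70]
 [ 38  26  28  58  66  66  64  44  23  27  58  71  68]
 [ 22  23  28  59  67  69  62  43  25  23  47  70  69]
 [ 23  24  30  53  64  66  63  38  19  25  38  67  71]
 [ 20  21  22  44  56  61  58  30  26  23  34  64  71]
 [ 22  24  22  34  44  51  43  24  21  22  27  66  73]
 [ 22  21  23  26  29  33  32  22  24  28  23  65  72]
 [ 20  25  22  19  19  25  25  25  23  25  21  61  71]
 [ 24  23  27  23  25  25  22  26  24  23  24  58  68]]
```

View pics/mt4.png

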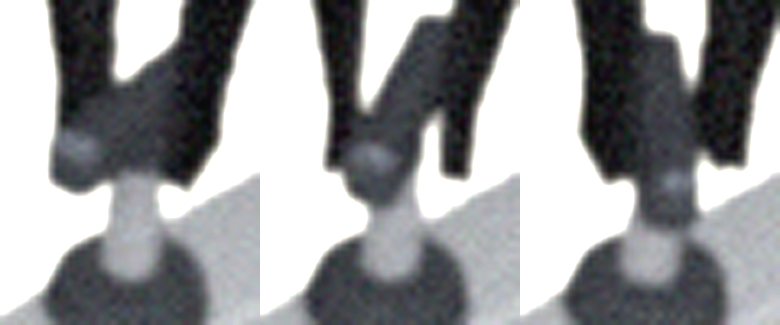

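```bash
python3 - <<'E'
from h import *
p=env.camera_params('side')
P=lambda f,r,z:proj(p,[.4995+r*np.cos(f),-.03+r*np.sin(f),z]).round(1)
for f in(1.48,1.74,2.04):print(f,'near bottom .172/.166',P(f,.035,.172),P(f,.035,.166),'far top .188/.182',P(f,-.035,.188),P(f,-.035,.182))
E
```

```text
1.48 near bottom .172/.166 [360.8 186.1] [360.5 189.4] far top .188/.182 [383.2 156.6] [382.9 159.9]
1.74 near bottom .172/.166 [366.5 187.6] [366.2 191. ] far top .188/.182 [377.7 155.3] [377.4 158.6]
2.04 near bottom .172/.166 [373.5 188.3] [373.2 191.7] far top .188/.182 [371.  154.6] [370.7 157.9]
```

Side view: the near end's bottom edge is at row 190.2 (undropped 188.3, dropped 191.7) and the far end's top at 160.4. Both sit about 3.4 px lower than the offsets in frames 10 and 11. The screw therefore dropped between bar angles 1.72 and 2.04, i.e. turn ≈ -0.5 to -0.8. Now I'll turn forward, lowering slightly.

step_arm(
  increments="0 0 2 0.14;0 0 3 0.28;0 0 4 0.42;0 0 5 0.56;0 0 5 0.7",
  gripper=0.2,
)

```text
t: 13.65
eef_pos: [0.4996, -0.0308, 0.1354]
orientation: [-2.237, -2.201, 0.001]
contact_force: [0.4, 0.5, 3.6]
finger_gap: 0.0173
```

step_arm(
  increments="0 0 0 0.16;0 0 0 0.32;0 0 0 0.48;0 0 0 0.64;0 0 0 0.8",
)

```text
t: 14.28
eef_pos: [0.5002, -0.0311, 0.1354]
orientation: [-2.922, -1.149, 0.001]
contact_force: [2.3, -1.4, -2.3]
finger_gap: 0.0173
```

```bash
python3 m.py 14;  python3 mont.py pics/mt5.png 13 14
```

```text
t 14.28 eef [ 0.5002 -0.0311  0.1354] psi 0.749 q [ 0.52  0.12 -0.58  1.87  0.07  1.17 -0.9 ] gap 0.0173 F [ 2.3 -1.4 -2.3] T [-0.35 -0.63  0.05]
need mm [ 0.2 -1.3 -4.6] turn None
14 tmpl 0.83 shift 0 0
  side bottom 187
```

step_arm(
  increments="0 0 0 0.16;0 0 0 0.32;0 0 0 0.48;0 0 0 0.64;0 0 0 0.8",
)

```text
t: 15.0
eef_pos: [0.5002, -0.0317, 0.1354]
orientation: [-3.14, 0.077, 0.002]
contact_force: [2.2, -2.2, -1.1]
finger_gap: 0.0172
```

step_arm(
  increments="0 0 1 0.16;0 0 1 0.32;0 0 1 0.48;0 0 1 0.64;0 0 1 0.8",
)

```text
t: 15.62
eef_pos: [0.5004, -0.0325, 0.1345]
orientation: [2.861, -1.296, -0.001]
contact_force: [1.0, -3.4, -0.3]
finger_gap: 0.0173
```

```bash
python3 m.py 15
```

```text
t 15.62 eef [ 0.5004 -0.0325  0.1345] psi -0.851 q [ 0.43  0.11 -0.48  1.88  0.05  1.17 -2.49] gap 0.0173 F [ 1.  -3.4 -0.3] T [-0.64 -0.21  0.08]
need mm [-2.5 -1.  -5.5] turn None
15 tmpl 0.84 shift 0 0
  side bottom 186
```

step_arm(
  increments="0 0 0 0;-1 0 0 0;-2.5 -1 0 0;-2.5 -1 0 0;-2.5 -1 0 0",
  gripper=1,
)

```text
t: 16.35
eef_pos: [0.4993, -0.0296, 0.1345]
orientation: [2.863, -1.292, -0.002]
contact_force: [0.4, 0.3, 1.1]
finger_gap: 0.0595
```

step_arm(
  increments="0 0 0 0;0 0 0 0;0 0 0 0;0 0 0 0;0 0 0 0",
)

```text
t: 16.98
eef_pos: [0.4993, -0.0296, 0.1344]
orientation: [2.864, -1.292, -0.002]
contact_force: [0.4, 0.3, 0.3]
finger_gap: 0.0864
```

```bash
python3 m.py 16; python3 - <<'E'
from h import *
W=env.camera_params('wrist')
im=cv2.imread('pics/w16.png');np.save('pics/V16.npy',W['view'])
hsv=cv2.cvtColor(im,40)
# bar/boss: neutral mid-dark pixels in the free window between the fingers
g=im.max(2);print('levels at tool axis column');print(g[200:300:5,290:350:4])
E
```

```text
t 16.98 eef [ 0.4993 -0.0296  0.1344] psi -0.847 q [ 0.43  0.11 -0.48  1.88  0.05  1.17 -2.49] gap 0.0864 F [0.4 0.3 0.3] T [0.08 0.   0.01]
need mm [ 0.5  0.1 -5.6] turn None
16 tmpl 0.661 shift -12 -10
  side bottom 186
levels at tool axis column
[[127 120  95 100 123 132 131 131 131 129 129 129 129 120  76]
 [127 126 119 103 109 126 131 131 130 129 129 104  80  79  84]
 [127 127 123 113 125 113 131 130 131  81  80  80  87 105 113]
 [126 127 127 121 104  97 115  78  79  82  93 110 115 118 120]
 [129 128 128 127  97  80  81  85  98 113 116 120 121 119 120]
 [129 129  84  79  74  54  34  57 115 120 120 120 120 120 118]
 [ 78  82  32  35  35  37  39  39  34  60  86 120 119 120 121]
 [ 84  93  41  47  48  48  48  46  42  37  39  40  38 103 118]
 [114  57  46  48  48  49  50  46  42  32  51  40  39  40  73]
 [122  34  45  49  50  50  49  48  45  33  52  52  53  42  40]
 [ 56  39  44  47  51  49  50  47  45  38  51  50  53  54  40]
 [ 37  49  40  45  50  50  50  48  46  42  50  51  51  50  51]
 [ 40  50  38  45  51  50  50  48  47  45  41  50  51  51  50]
 [ 39  51  43  46  49  51  50  50  48  44  35  58  51  51  51]
 [ 41  51  50  43  47  50  49  50  50  45  37  93  52  52  51]
 [ 74  52  50  41  46  50  52  50  49  47  41  87  51  51  53]
 [121  48  52  37  46  49  51  50  50  48  42  59  51  52  50]
 [119 120  48  45  44  48  51  51  50  47  44  33  51  50  62]
 [122 121 122  50  44  48  49  51  51  49  46  36  47 187 240]
 [121 118 117 121  38  48  50  50  51  49  49  39 245 240 240]]
```

```bash
python3 - <<'E'
from h import *
bang([(311,235),(320,295)],1,.179,(0,0))
W=env.camera_params('wrist')
# offset of bar from the axis, and height check by projecting the bar's far end
for z in(.182,.179,.176):
  f=-.7;print(z,proj(W,[.4995+.035*np.cos(f),-.03+.035*np.sin(f),z]).round(1),proj(W,[.4995-.035*np.cos(f),-.03-.035*np.sin(f),z]).round(1))
E
```

```text
bar angle -0.711 [ 0.5255 -0.053   0.179 ] [ 0.5044 -0.0349  0.179 ] axis dist of end 0.0347
0.182 [308.6 236.7] [331.9 378.4]
0.179 [308.8 234.7] [331.6 374.3]
0.176 [309.  232.7] [331.4 370.3]
```

step_arm(
  increments="0 0 0 -0.18;0 0 0 -0.36;0 0 0 -0.54;0 0 0 -0.72;0 0 0 -0.9",
)

```text
t: 17.7
eef_pos: [0.4993, -0.0296, 0.1345]
orientation: [-3.14, -0.092, 0.002]
contact_force: [-0.5, -0.6, -0.5]
finger_gap: 0.0869
```

step_arm(
  increments="0 0 0 -0.18;0 0 0 -0.36;0 0 0 -0.54;0 0 0 -0.72;0 0 0 -0.9",
)

```text
t: 18.32
eef_pos: [0.4993, -0.0296, 0.1345]
orientation: [-2.783, -1.456, 0.001]
contact_force: [-0.3, 0.2, 0.5]
finger_gap: 0.0871
```

step_arm(
  increments="0 0 0 -0.18;0 0 0 -0.36;0 0 0 -0.54;0 0 0 -0.72;0 0 0 -0.9",
)

```text
t: 18.95
eef_pos: [0.4993, -0.0296, 0.1345]
orientation: [-1.864, -2.527, 0.001]
contact_force: [-0.6, -0.2, 0.1]
finger_gap: 0.0871
```

```bash
python3 -c "
from h import *
need(.4995,-.03,.1345,2.47)"
```

```text
t 18.95 eef [ 0.4993 -0.0296  0.1345] psi 1.87 q [ 0.59  0.12 -0.66  1.87  0.08  1.17  0.2 ] gap 0.0871 F [-0.6 -0.2  0.1] T [ 0.01 -0.18 -0.04]
need mm [-0.4  0.1 -0. ] turn -0.6
```

step_arm(
  increments="0 0 0 -0.18;0 0 0 -0.36;0 0 0 -0.5;0 0 0 -0.56;0 0 0 -0.56",
  gripper=0.2,
)

```text
t: 19.58
eef_pos: [0.4993, -0.0296, 0.1345]
orientation: [-1.094, -2.944, 0.0]
contact_force: [-0.4, -0.1, 0.2]
finger_gap: 0.0449
```

step_arm(
  increments="0 0 0 0;0 0 0 0;0 0 0 0;0 0 0 0;0 0 0 0",
)

```text
t: 20.2
eef_pos: [0.4992, -0.0299, 0.1345]
orientation: [-1.095, -2.943, 0.001]
contact_force: [-1.2, -0.8, 0.8]
finger_gap: 0.0176
```

```bash
python3 m.py 17
```

```text
t 20.2 eef [ 0.4992 -0.0299  0.1345] psi 2.429 q [ 0.63  0.13 -0.7   1.87  0.09  1.17  0.76] gap 0.0176 F [-1.2 -0.8  0.8] T [-0.2   0.11 -0.02]
need mm [-0.3  0.1 -5.5] turn None
17 tmpl 0.823 shift -1 1
  side bottom 186
```

Now the second forward half.

step_arm(
  increments="0 0 0 0.16;0 0 0 0.32;0 0 0 0.48;0 0 0 0.64;0 0 0 0.8",
)

```text
t: 20.92
eef_pos: [0.4993, -0.0303, 0.1343]
orientation: [-2.161, -2.279, 0.001]
contact_force: [2.0, -0.6, -2.1]
finger_gap: 0.0172
```

step_arm(
  increments="0 0 1 0.16;0 0 1 0.32;0 0 1 0.48;0 0 1 0.64;0 0 1 0.8",
)

```text
t: 21.55
eef_pos: [0.5002, -0.0306, 0.1335]
orientation: [2.882, 1.25, 0.001]
contact_force: [2.7, -1.7, -1.9]
finger_gap: 0.0174
```

step_arm(
  increments="0 0 1 0.16;0 0 1 0.32;0 0 1 0.48;0 0 1 0.64;0 0 1 0.8",
)

```text
t: 22.18
eef_pos: [0.501, -0.0312, 0.1327]
orientation: [3.14, 0.02, 0.004]
contact_force: [3.1, -2.4, -0.7]
finger_gap: 0.0177
```

```bash
python3 m.py 18; cp pics/w18.png /dev/null; python3 - <<'E'
import cv2
g=cv2.imread('pics/w18.png').max(2);print(g[215:310:6,290:360:4])
E
```

```text
t 22.18 eef [ 0.501  -0.0312  0.1327] psi 0.013 q [ 0.47  0.11 -0.53  1.88  0.06  1.16 -1.64] gap 0.0177 F [ 3.1 -2.4 -0.7] T [-0.5  -0.57  0.06]
need mm [-1.4 -1.2 -7.3] turn None
18 tmpl 0.767 shift -1 -2
  side bottom 190
[[ 83  82  80  81 121 128 127 128 128 113 122 116 128 131 131 131 130 129]
 [113 102  89  84  82  82  81  79 114 100  95 122 130 130 131 130 130 129]
 [122 120 119 116 114 105  94  85  83  80  80  78 110 130 130 130 129 127]
 [121 120 119 120  84  35  32  33  31  39  97  84  81  82  79  79 106 129]
 [120 119 120  41  39  43  44  44  44  40  29  45 115 110  99  86  82  82]
 [118 118  54  41  46  48  50  49  50  47  39  40  39  37 108 117 116 112]
 [120  37  39  40  47  49  48  50  51  47  42  52  45  40  37 105 119 119]
 [ 37  37  53  37  44  47  50  51  50  47  44  52  50  53  43  38 114 121]
 [ 36  50  49  36  45  48  51  51  50  48  42  50  51  53  50  44  46 121]
 [ 41  52  51  41  46  50  50  51  51  49  45  45  52  52  52  51  32 117]
 [ 28  51  50  48  43  47  51  50  51  50  47  40  50  52  52  12  17 118]
 [ 12  14  17  51  44  45  50  52  51  50  47  35  17  13  19  11  11 115]
 [ 14  16  16  53  42  48  48  52  50  51  46  37  12  16  15  12  10  45]
 [ 16  19  16  49  38  46  48  51  51  50  47  39  12  17  17  13  12  12]
 [ 15  17  15 218  37  45  49  52  52  51  48  41  11  16  13  17  13  10]
 [ 16  16  15 235 143  45  48  50  50  51  48  43  16  16  15  17  13  11]]
```

step_arm(
  increments="0 0 1 0.17;0 0 1 0.34;0 0 1 0.51;0 0 1 0.68;0 0 1 0.86",
)

```text
t: 22.9
eef_pos: [0.5007, -0.0321, 0.1317]
orientation: [2.863, -1.29, 0.004]
contact_force: [0.0, -4.4, 0.4]
finger_gap: 0.0169
```

```bash
python3 m.py 19; python3 - <<'E'
from h import *
p=env.camera_params('side')
P=lambda f,r,z:proj(p,[.4995+r*np.cos(f),-.03+r*np.sin(f),z]).round(1)
print(P(2.43,.0,.172),P(2.43,0,.16))
for k,f in(('17',2.43),('19',2.42)):
  for z in(.172,.166,.163,.160):print(k,z,P(f,.035,z),P(f,-.035,z+.016))
C=[cv2.resize(cv2.imread(f'pics/s{k}.png')[145:215,345:395],(400,560),interpolation=cv2.INTER_CUBIC) for k in(17,19)]
cv2.imwrite('pics/fin.png',cv2.convertScaleAbs(np.hstack(C),alpha=2.5,beta=10))
E
```

```text
t 22.9 eef [ 0.5007 -0.0321  0.1317] psi -0.846 q [ 0.42  0.11 -0.48  1.88  0.06  1.16 -2.49] gap 0.0169 F [ 0.  -4.4  0.4] T [-0.87  0.06  0.04]
need mm [-2.4 -0.5 -8.3] turn None
19 tmpl 0.799 shift 0 0
  side bottom 188
[371.8 175.5] [371.2 182. ]
17 0.172 [382.3 187.5] [362.6 155.3]
17 0.166 [381.9 190.8] [362.4 158.7]
17 0.163 [381.7 192.5] [362.2 160.3]
17 0.16 [381.5 194.1] [362.1 161.9]
19 0.172 [382.1 187.6] [362.8 155.3]
19 0.166 [381.7 190.9] [362.6 158.6]
19 0.163 [381.5 192.5] [362.4 160.3]
19 0.16 [381.3 194.2] [362.3 161.9]
```

View pics/fin.png

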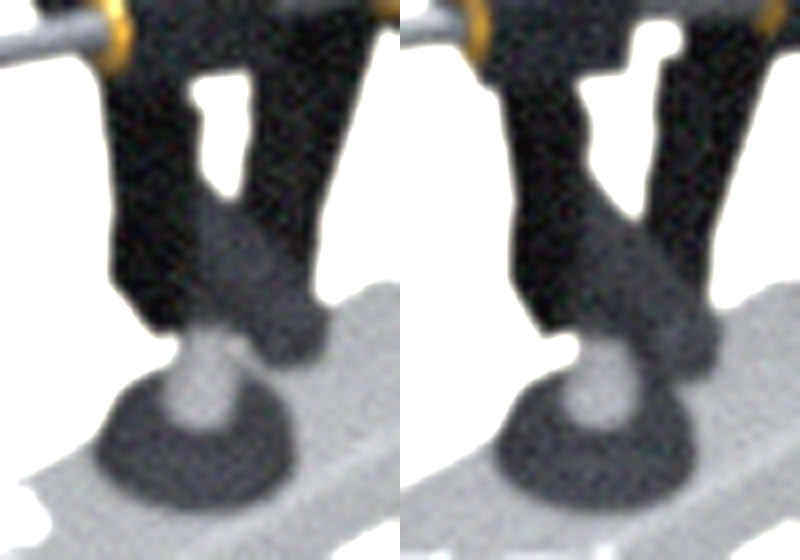

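Near end bottom is at row 192.8, against 190.6 half a turn before. That gives a sink of about 0.0122 by height and about 0.0115 by angle. Now I'll recentre and grip.

step_arm(
  increments="-1 0 0 0;-2.4 -0.5 0 0;-2.4 -0.5 0 0;-2.4 -0.5 0 0;-2.4 -0.5 0 0",
)

```text
t: 23.62
eef_pos: [0.4992, -0.0296, 0.1316]
orientation: [2.866, -1.285, 0.003]
contact_force: [-2.0, -3.5, -0.3]
finger_gap: 0.0175
```

step_arm(
  increments="0 0 0 0;0 0 0 0;0 0 0 0;0 0 0 0;0 0 0 0",
  gripper=0,
  newtons=15,
)

```text
t: 24.25
eef_pos: [0.4983, -0.0299, 0.1314]
orientation: [2.864, -1.285, 0.0]
contact_force: [-5.4, -3.5, 2.2]
finger_gap: 0.0141
```

step_arm(
  increments="0 0 0 0;0 0 0 0;0 0 0 0;0 0 0 0;0 0 0 0",
)

```text
t: 24.88
eef_pos: [0.4982, -0.03, 0.1314]
orientation: [2.864, -1.285, 0.0]
contact_force: [-4.0, -3.9, 2.0]
finger_gap: 0.0135
```

```bash
python3 m.py 20; python3 - <<'E'
import cv2,numpy as np
G=[cv2.cvtColor(cv2.imread(f'pics/s{k}.png'),6) for k in(17,19,20)]
for g in G: print(g[184:200,379:385].mean(1).astype(int).tolist(), g[178:200,366:369].mean(1).astype(int).tolist())
a=cv2.imread('pics/w20.png').max(2);print(a[233:306:12,290:360:4])
t0=cv2.imread('pics/side0.png');t1=cv2.imread('pics/s20.png')
for n,(y0,y1,x0,x1) in dict(timer=(205,255,280,320),brush=(275,335,265,355),fish=(258,290,405,460),dolphin=(290,325,368,412)).items():
    t=t0[y0:y1,x0:x1];m=cv2.matchTemplate(t1[y0-15:y1+15,x0-15:x1+15],t,5);_,v,_,l=cv2.minMaxLoc(m);print(n,round(v,2),l[0]-15,l[1]-15)
E
```

```text
t 24.88 eef [ 0.4982 -0.03    0.1314] psi -0.843 q [ 0.42  0.1  -0.48  1.89  0.05  1.16 -2.49] gap 0.0135 F [-4.  -3.9  2. ] T [-0.78  0.8   0.03]
need mm [ 0.9 -1.  -8.6] turn None
20 tmpl 0.732 shift -5 -12
  side bottom 190
[24, 24, 21, 23, 23, 26, 37, 56, 66, 66, 63, 57, 55, 52, 50, 50] [8, 12, 9, 7, 8, 10, 9, 14, 38, 70, 82, 74, 62, 57, 58, 61, 61, 62, 60, 53, 36, 25]
[30, 29, 28, 26, 26, 26, 26, 33, 44, 56, 61, 59, 55, 50, 49, 49] [11, 14, 13, 15, 15, 15, 17, 22, 42, 77, 91, 84, 66, 57, 57, 61, 66, 65, 60, 53, 35, 27]
[32, 35, 38, 41, 41, 41, 43, 44, 50, 56, 61, 59, 55, 51, 52, 48] [7, 5, 5, 3, 7, 5, 5, 6, 12, 22, 42, 60, 64, 57, 55, 61, 62, 64, 61, 50, 38, 27]
[[ 81  85 104 109  39  46  49  49  48  47  46  38 122 121 117 118 121 122]
 [ 76  38  39  48  43  46  50  50  52  52  45  39  46  38  35 120 119 119]
 [ 42  53  53  52  42  46  50  51  50  52  46  39  51  51  50  37 116 122]
 [ 51  49  51  52  42  46  48  51  51  51  47  36  53  52  51  50 113 122]
 [ 11  13  17  18  42  47  48  49  51  51  46  36  14  17  14   7 168 242]
 [ 10  18  18  16  40  45  48  51  50  51  49  30  12  17  12   9   4 242]
 [ 18  17  15  14  40  46  50  50  50  50  48  26  16  16  16  11  11   9]]
timer 0.97 0 0
brush 1.0 0 0
fish 0.6 0 -1
dolphin 1.0 0 0
```

```bash
python3 -c "
from h import *
need(.4995,-.03,.1315)
print(np.abs(env.sense()['qvel']).max())
print(env.job_done())"
```

```text
t 24.98 eef [ 0.4982 -0.03    0.1314] psi -0.843 q [ 0.42  0.1  -0.48  1.89  0.05  1.16 -2.49] gap 0.0141 F [-3.3 -3.9  2.8] T [-0.75  0.86  0.04]
need mm [ 0.9 -1.  -0.1] turn None
0.0014171214217775993
the job is handed in; nothing more can be done
None
```

I handed the job in at about 25 s with the T-handle gripped and one turn done, though I estimate that turn at about 5.9 rad rather than a full 6.28 rad. No verdict is reported.

**What I did:**
- **Backward:** I turned the screw anticlockwise with loose fingers. In the side view it dropped about 6 mm, somewhere between 0.5 and 0.8 rad back.
- **Forward:** I turned it clockwise in two halves. Between them I opened the fingers and swung them half a turn back round the bar.
- **Finish:** I recentred the fingers and closed them on the bar at 15 N.

**Last checks:**
- **Sink:** about 11.6 mm from the turned angle and about 12.2 mm from the side view. These differ slightly, but both are inside the 10.7–13.3 mm window.
- **Grip and rest:** the fingers stopped on the bar at a gap of about 14 mm, the bar was lined up with the tool, and the arm was at rest. The grip itself was not measured, only set.
- **Things around the clamp:** the template match puts the brush, dolphin and the object I labelled "timer" (the dark round one left of the clamp) unmoved. The fish match was weak (0.6, one pixel off, possibly the arm's shadow). I did not check the green round object behind the clamp.

**What disagreed:**
- **Finger length:** the real finger tips sit about 21 mm above the reported TCP, so my first backward swing passed over the bar without turning it. I saw this in the pictures and went lower.
- **Side force:** about 5 N of sideways force stayed on the tool in the final grip.

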